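Clamp a flange ring in the inspection fixture and lock its leaf

TASK

Load the inspection fixture: push the aluminium flange ring back until it sits against both pads of the vee, swing the hinged clamp leaf fully down over it, then turn the lock lever a quarter turn clockwise until it drops into its locked detent. Leave the ring seated and the leaf locked, and do not disturb the other tools or the gauge on the plate.

Things in the scene. Friction and masses are not known exactly. Their poses are not given: they have to be found in the camera images.
- fixture: steel holding fixture, fixed on the table: base plate 230 (x) x 290 (y) x 20 mm, origin at the centre of its underside, z up, yaw within 0.35 rad of the world's. 'Fixture' coordinates are in its axes. On it: two vee pads (40 x 16 mm, tops z 50) on the +x side of the nest; hinge cheeks (tops z 90) at y 102 to 132; leaf rest block (56 x 36 mm, top z 72) round the lock axis.
- nest (a point): the seat: where the ring's centre (half-way up) is when the ring touches both vee pads; fixture (25, 0, 40) mm. The pads form a 90 degree vee that opens to fixture -x and touch the ring 45 degrees either side of +x.
- ring_center (a point): centre (half-way up) of the loose aluminium ring: outside diameter 110, bore 70, 40 mm high, about 0.6 kg, flat on the base plate (top at z 60 mm), 35 to 65 mm on the -x side of the nest. Pushed to +x from within its bore (closed fingers on the bore wall) it finds both pads by itself; pushed from outside it can stick on one pad and then needs a push along that pad.
- leaf (a joint): angle of the hinged aluminium clamp leaf, rad: 0 = fully down (level), about 1.5 = standing up, 1.75 = back stop. The hinge is stiff (0.55 N m friction, leaf 0.36 kg): the leaf stays wherever it is left, and is closed by 3 to 6 N near its end.
- leaf_hinge (a point): middle of the leaf's hinge axis, which runs along fixture x: fixture (25, 115, 78) mm. The leaf swings over the nest towards fixture -y.
- leaf_end (a point): middle of the free end of the leaf, half-way through its thickness, 245 mm from the hinge axis (moves with it). The leaf is a bar 56 mm wide, 12 mm thick; its last 53 mm is a fork whose 18 mm slot passes over the lock's cross-pin. Closed, its top is at z 84 mm. Two sprung pads beneath it press on the ring in the last 2.5 mm of closing.
- lock (a joint): angle of the quarter-turn lock, rad: 0 = unlocked, 1.571 = locked, on its stop. Turns clockwise seen from above, about a vertical axis. Free to about 0.45 rad; then its sprung cross-pin climbs ramps on the closed leaf (the knob rises about 4 mm; 2 to 6 N at the knob) and stays where it is left; past about 1.4 rad it snaps by itself to the stop, dropping some 3 mm into the notch.
- lock_axis (a point): point on the lock's turning axis at fixture (25, -100, 108) mm, fixed. The lock is a steel stud with a cross-pin (40 x 10 mm, z 85 to 95 mm, just above the closed leaf) and a lever bar 14 mm wide (z 101 to 111 mm) reaching 82 mm from the axis: along fixture -y when unlocked, along fixture -x when locked.
- lock_knob (a point): middle of the upright black grip knob on the end of the lever, 78 mm from the lock axis (moves with it): a cylinder 20 mm in diameter, 30 mm high, z 108 to 138 mm when unlocked.
- plug_gauge: bystander: small steel plug gauge, 88 mm long and 14 mm thick, lying on the base plate at about fixture (-100, -98) mm, along fixture y. Leave it.
- caliper: bystander: caliper, 235 mm long, lying on the table to the fixture's +y side. Leave it.
- setting_ring: bystander: steel setting ring, 72 mm in diameter, 26 mm high, on the table to the fixture's -y side. Leave it.
- screwdriver: bystander: screwdriver, 190 mm long, on the table behind the fixture (+x side). Leave it.
- micrometer: bystander: micrometer, about 130 mm, on the table far to the +y side. Leave it.
- hub: bystander: steel hub, 80 mm in diameter, 45 mm high, on the table far to the -y side. Leave it.
Not all that is in view belongs to the job. What is shaped like the part that bears ring_center but red is not meant.

How it is judged:
By the outcome, as a careful person would: the job done as asked, in the order asked, and still so for the second after the job is handed in, with the robot touching nothing.
It also fails if it takes over 67 s, if anything falls off the work surface, if the arm or the gripper's body presses on something with over 40 N, if the wrist force passes 120 N, or if a joint passes its speed limit or range.

ROBOT

A 6-joint arm with a two-finger parallel gripper is mounted at the origin on the work surface. World frame = base frame: x ahead of the robot, y to its left, z up, the work surface at z = 0. Lengths are in m, angles in rad, forces in N, time in s.
With the tool pointing down it reaches from about 0.3 to 0.825 m from the base axis. Payload 5.4 kg.
Tool frame: the origin (TCP) lies midway between the tips of the shut fingers; the grasp point (between the pads) lies env.tcp_to_grasp behind it (env.tcp_to_grasp is the distance from the TCP to the grasp point, in m); z points along the fingers, y is the direction in which the jaws open and shut (so a half turn about z gives the same grasp; the last joint's range is limited). The gripper opens to 92 mm and grips with 3 to 60 N. Pads are 20 mm wide; open, the fingers measure 128 mm over their backs; the gripper's body (75 mm by 189 mm) begins 69 mm behind the grasp point.
Start: joints at [-1.436, 0.158, 1.597, -0, 1.386, -0.21], TCP at [0.194, -0.541, 0.215] pointing down, gripper open.
Joint ranges: [-2.91, 2.91], [-0.94, 2.29], [0.18, 2.7], [-1.29, 4.43], [0.17, 2.64], [-3, 3]. Speed limits (rad/s): [2.57, 2.57, 3.14, 3.14, 3.14, 3.14].

INTERFACE

Orientations are given as [roll, pitch, yaw] about the fixed x, y, z axes, in that order (R = Rz(yaw) Ry(pitch) Rx(roll)).
In Python, from bench import env, eyes, job gives the robot as it stands.
- The arm moves only by the tool step_arm, never from a script. Its argument "motion" is one flat list of numbers, 5 for each row, row after row: the shift along the tool's x, y, z in mm, then the turn about the tool's z in rad, then the opening, from 0 (shut) to 1 (fully open). A call has 1 to 8 rows; each row is the pose to reach, as a shift and turn from the pose commanded when the call began, along the tool's axes at that moment; what a row does not reach only later rows make up. A row lasts 1/8 s, in which the tool goes at most 62.5 mm and 10.7 degrees, less where a joint would pass 70% of its speed; a pose out of reach is approached as far as the arm can. A call with a gripper value outside its range is refused whole. The fingers move at their own pace and stop on an object; "force" is the grip in N (left out, the last holds). Time passes only in rows, so rows that repeat a pose let the fingers close. It gives the time, the measured TCP pose, the force and the opening at its end, in the units of the state.
- env.observe(): the state, without advancing time (a new reading comes with each control period).
- eyes.snapshot(name): name is "side" or "top" or "wrist"; returns (picture, depth): 480x640x3 uint8, blue, green, red; 480x640 float32, m along the optical axis (not along the pixel's ray), 0 where there is no reading.
- eyes.camera_model(name): a dict with "intrinsics" (3x3 intrinsics, pixels), "dist_coeffs" ([k1, k2, p1, p2, k3] as OpenCV has them; the pictures are not rectified), "view" (4x4, takes a point from world to camera coordinates). Camera axes: x right, y up, looking along -z (the intrinsics and any distortion apply to the point x, -y, -z); pixel columns grow to the right and rows downward; lengths in m; the calibration is good to about 2 mm. A picture is of the moment at which its call begins: read the wrist's pose just before it. camera_model takes no time and is no camera call; for the wrist camera it gives the pose at the moment of the call.
- job.finish_job(): hands the job in, once; it reports no verdict.
Trained networks look in the newest picture that a camera, given by its name, has taken for a name from the list of things; names that differ only in an ending like _2 or _b are one class to them, and where a whole thing is asked for, a point or a joint stands for the part that bears it (a point fixed in the world has none). Each returns a list of dicts, best first, with "score" (0 to 1); they miss things now and then, are a little off and sometimes report something else, mostly with a low value. They report only what shows in the picture. A call takes as long as a camera call. They do not tell look-alikes from the thing itself.
- eyes.spot_in(camera, label): "pixel" ([column, row] in pixels, amid what is visible of it).
- eyes.mark_of(camera, label): "pixel" ([column, row] in pixels: a listed point, or the origin of a listed thing).
The state is a dict: "time": time; "joints": joint angles; "qvel": joint speeds; "effort": joint torques, N m; "position": TCP position; "orientation": TCP orientation; "wrist_force": force on the tool from outside, world axes, zero at the start; "torque": the same for the moment, N m; "gripper_width": opening from 0.0 (shut) to 1.0 (fully open).
Only numpy, scipy, OpenCV 4.12 (cv2) and the standard library are available. Lean on these libraries where they do the work, as an engineer would, in place of code of your own. Each camera call takes 0.05 s, during which the arm holds its last target.

## Working session

There is one attempt and no reset: what is moved stays moved. The work goes in short steps, Python scripts to look and compute and a tool call to move; the robot and the scene stay as the last step left them, time stands still between calls to the robot, and variables do not carry over. Pictures are saved under pics/ and viewed, and the job is handed in when it is done.

Besides the shell and the picture viewer there is one more tool, called after ">>>" as name(argument=value, ...), one argument or row to a line, values as JSON. step_arm: Moves the arm, as the interface text tells. Its arguments: {"type":"object","properties":{"motion":{"type":"array"},"force":{"type":"number"}},"required":["motion"]}

```bash
ls; mkdir -p pics; python3 - <<'E'
from bench import env, eyes, job
import cv2,numpy as np
print(env.observe(), env.tcp_to_grasp)
for n in ["top","side","wrist"]:
    p,d=eyes.snapshot(n); cv2.imwrite(f"pics/{n}0.png",p); np.save(f"pics/{n}0.npy",d)
    m=eyes.camera_model(n); print(n,m)
E
```

```text
pics
{'time': 0.0, 'joints': array([-1.43611169e+00,  1.59014213e-01,  1.59824385e+00,  1.03548297e-05,
        1.38619640e+00, -2.10079916e-01]), 'qvel': array([-0.00101482,  0.00165858, -0.00037717, -0.00081509,  0.0005809 ,
       -0.00051566]), 'effort': array([ 1.39998656e-04, -3.85566080e+01, -3.22109663e+01,  7.01545877e-02,
        3.77812504e-02, -1.57649588e-04]), 'position': array([ 0.19424323, -0.54052733,  0.21363268]), 'orientation': array([-3.13977389e+00, -3.98210548e-04,  3.44762284e-01]), 'wrist_force': array([ 0.00543849,  0.06310324, -0.31842232]), 'torque': array([0.00191355, 0.00219736, 0.03094019]), 'gripper_width': 0.9996596299370709} 0.0187
top {'intrinsics': array([[511.36093032,   0.        , 323.50234097],
       [  0.        , 511.36093032, 242.37394369],
       [  0.        ,   0.        ,   1.        ]]), 'dist_coeffs': array([0.02571812, 0.        , 0.        , 0.        , 0.        ]), 'view': array([[-2.66868701e-02, -9.99643841e-01,  4.51839053e-05,
        -1.58399169e-03],
       [ 9.89325241e-01, -2.64049231e-02,  1.43312063e-01,
        -5.29627
[... 614 characters left out ...]
8790234, -1.11498507],
       [ 0.        ,  0.        ,  0.        ,  1.        ]])}
wrist {'intrinsics': array([[413.13911158,   0.        , 315.08425915],
       [  0.        , 413.13911158, 246.27681464],
       [  0.        ,   0.        ,   1.        ]]), 'dist_coeffs': array([-0.02511106,  0.        ,  0.        ,  0.        ,  0.        ]), 'view': array([[ 3.37788203e-01, -9.41221926e-01, -6.45613356e-04,
        -5.73769442e-01],
       [ 8.98550766e-01,  3.22678305e-01, -2.97464675e-01,
         3.28202097e-02],
       [ 2.80188599e-01,  9.98999415e-02,  9.54732607e-01,
        -3.93300170e-01],
       [ 0.00000000e+00,  0.00000000e+00,  0.00000000e+00,
         1.00000000e+00]])}
```

View pics/top0.png

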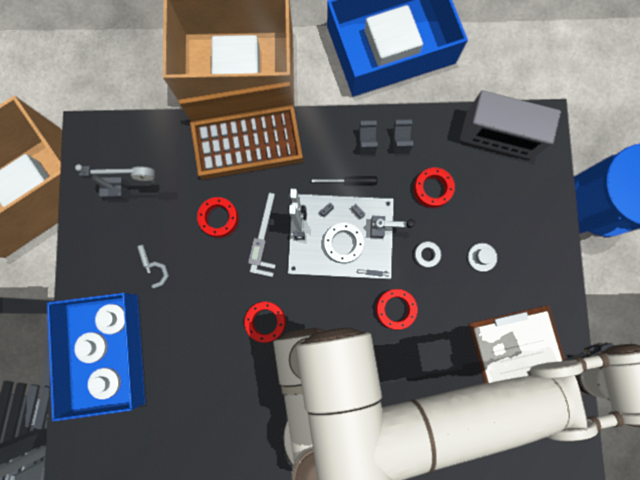

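View pics/side0.png

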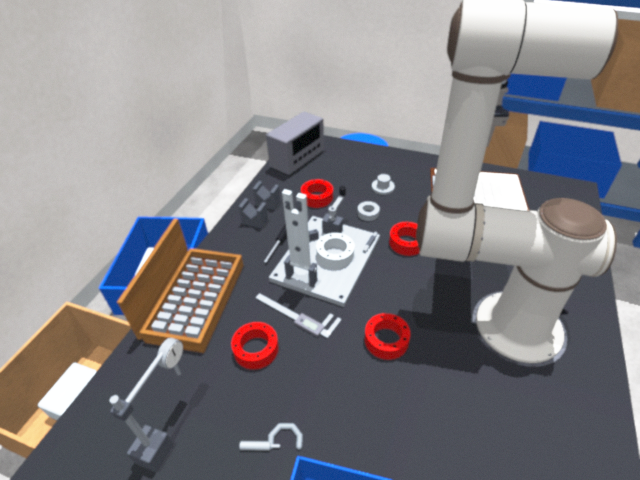

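```bash
cat > h.py <<'E'
from bench import env, eyes, job
import cv2,numpy as np
def proj(n,P,m=None):
    m=m or eyes.camera_model(n); P=np.atleast_2d(P)
    c=(m["view"]@np.c_[P,np.ones(len(P))].T).T[:,:3]*[1,-1,-1]
    return cv2.projectPoints(c,np.zeros(3),np.zeros(3),m["intrinsics"],m["dist_coeffs"])[0][:,0]
def ray(n,px,m=None):
    m=m or eyes.camera_model(n)
    u=cv2.undistortPoints(np.array([[px]],float),m["intrinsics"],m["dist_coeffs"])[0,0]
    d=np.array([u[0],-u[1],-1.]); T=np.linalg.inv(m["view"])
    return T[:3,3],T[:3,:3]@d
def onz(n,px,z,m=None):
    o,d=ray(n,px,m); return o+d*(z-o[2])/d[2]
def depthpt(n,px,D,m=None):
    o,d=ray(n,px,m); return o+d*D[int(round(px[1])),int(round(px[0]))]
E
python3 - <<'E'
from h import *
for n in ["top","side"]:
  D=np.load(f"pics/{n}0.npy")
  for l in ["fixture","nest","ring_center","leaf_hinge","leaf_end","lock_axis","lock_knob","plug_gauge","setting_ring"]:
    for r in eyes.mark_of(n,l)[:2]:
      print(n,l,r, depthpt(n,r["pixel"],D).round(4))
print(env.observe()["time"])
E
```

```text
top fixture {'pixel': [339.7, 236.6], 'score': 0.95} [ 0.5475 -0.0623  0.0193]
top fixture {'pixel': [343.8, 183.0], 'score': 0.39} [ 0.7065 -0.0795  0.0086]
top nest {'pixel': [340.7, 227.0], 'score': 0.93} [ 0.5681 -0.0644  0.0592]
top nest {'pixel': [410.3, 223.6], 'score': 0.69} [ 0.558  -0.2432  0.1408]
top ring_center {'pixel': [263.8, 321.3], 'score': 0.93} [0.3153 0.1578 0.0009]
top ring_center {'pixel': [217.0, 217.1], 'score': 0.92} [0.6169 0.2902 0.0008]
top leaf_hinge {'pixel': [299.5, 224.5], 'score': 0.67} [0.5622 0.0458 0.1475]
top leaf_end {'pixel': [290.5, 196.7], 'score': 0.73} [0.6008 0.0589 0.2979]
top leaf_end {'pixel': [345.3, 181.6], 'score': 0.21} [ 0.7055 -0.083   0.0276]
top lock_axis {'pixel': [382.9, 222.1], 'score': 0.61} [ 0.5691 -0.1754  0.1124]
top lock_knob {'pixel': [337.8, 237.2], 'score': 0.54} [ 0.5463 -0.0569  0.0164]
top lock_knob {'pixel': [413.0, 223.4], 'score': 0.48} [ 0.5598 -0.2518  0.1325]
top plug_gauge {'pixel': [374.4, 272.9], 'score': 0.42} [ 0.4401 -0.1548  0.0376]
top plug_gauge {'pixel': [428.0, 254.8], 'score': 0.21} [ 0.4908 -0.3
[... 624 characters left out ...]
score': 0.68} [0.5784 0.0552 0.1008]
side leaf_hinge {'pixel': [332.2, 208.2], 'score': 0.27} [ 0.5647 -0.168   0.1135]
side leaf_end {'pixel': [294.3, 192.4], 'score': 0.97} [ 7.665e-01 -3.401e-01 -3.000e-04]
side lock_axis {'pixel': [332.2, 208.6], 'score': 0.77} [ 0.5634 -0.1642  0.1152]
side lock_axis {'pixel': [289.8, 316.8], 'score': 0.74} [0.566  0.1702 0.0086]
side lock_knob {'pixel': [341.5, 190.9], 'score': 0.66} [ 0.5574 -0.2343  0.1321]
side lock_knob {'pixel': [302.1, 262.4], 'score': 0.66} [0.5726 0.055  0.0983]
side plug_gauge {'pixel': [319.5, 245.6], 'score': 0.6} [ 0.5648 -0.0552  0.0617]
side plug_gauge {'pixel': [371.8, 242.0], 'score': 0.5} [ 0.4335 -0.1535  0.0276]
1.05
```

The aluminium ring is at top pixel (343,243). The look-alikes are the red rings at (217,217), (435,187), (397,310) and (264,322), and the setting ring at (427,254). Next, a close crop to check the choice and fit the fixture pose.

```bash
python3 - <<'E'
from h import *
p=cv2.imread("pics/top0.png"); 
c=cv2.resize(p[170:300,270:420],None,fx=5,fy=5,interpolation=cv2.INTER_CUBIC)
cv2.imwrite("pics/crop1.png",c)
E
```

```text
(no output)
```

View pics/crop1.png

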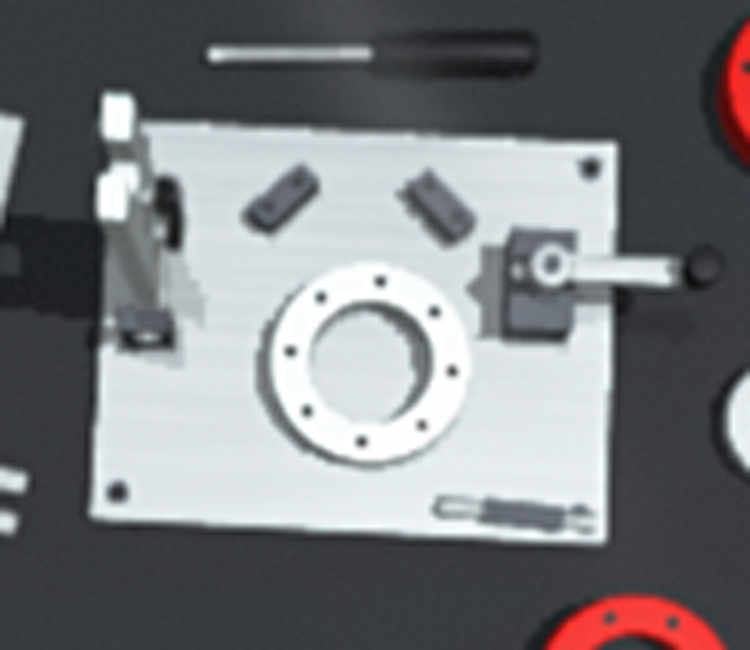

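The crop shows the aluminium ring (white/grey, bolt holes) centred at about (344,243). The plate corners are about (393,199), (391,279) and (288,273). The knob is at (411,223).

```bash
python3 - <<'E'
from h import *
from scipy.optimize import least_squares
def px(c): return np.array(c)/5+[270,170]-0.4
obs=[((115,-145,20),(616,143)),((-115,-145,20),(606,543)),((-115,145,20),(90,517))]
K=[onz("top",px(o),.02) for _,o in obs]; print(np.round(K,4), np.linalg.norm(K[0]-K[1]),np.linalg.norm(K[1]-K[2]))
def W(q,P):
    P=np.array(P)/1000; c,s=np.cos(q[2]),np.sin(q[2]); return np.c_[q[0]+c*P[:,0]-s*P[:,1],q[1]+s*P[:,0]+c*P[:,1],P[:,2]]
A=[a for a,_ in obs]; O=np.array([px(o) for _,o in obs])
# more: lock axis lever top, pad
m=eyes.camera_model("top")
f=lambda q:(proj("top",W(q,A),m)-O).ravel()
r=least_squares(f,[.55,-.06,0]); print(r.x,r.fun)
for nm,P in dict(nest=(25,0,60),lockax=(25,-100,111),knobtop=(25,-178,138),pl=(25,0,20),lh=(25,115,78)).items():
    print(nm,W(r.x,[P])[0].round(4),((proj("top",W(r.x,[P]),m)[0]+.4-[270,170])*5).round())
rc=onz("top",px((370,364)),.06);print("ring",rc)
c,s=np.cos(r.x[2]),np.sin(r.x[2]); d=rc[:2]-r.x[:2]; print("ring fix",c*d[0]+s*d[1],-s*d[0]+c*d[1])
# side check
p=cv2.imread("pics/side0.png"); ms=eyes.camera_model("side")
pts=W(r.x,[(115,-145,20),(-115,-145,20),(-115,145,20),(115,145,20),(25,-178,138),(25,-100,111)])
for u in list(proj("side",pts,ms))+list(proj("side",rc[None],ms)): cv2.circle(p,tuple(int(v*1) for v in u.round()),1,(0,0,255),-1)
cv2.imwrite("pics/side1.png",cv2.resize(p[160:320,220:420],None,fx=4,fy=3.75))
E
```

```text
[[ 0.6548 -0.2181  0.02  ]
 [ 0.4254 -0.202   0.02  ]
 [ 0.4477  0.0875  0.02  ]] 0.23003738505665577 0.2902994831250086
[ 0.55115031 -0.06554626 -0.07467883] [ 0.19887072 -0.06073602 -0.14490288 -0.09275537 -0.04961897  0.14990199]
nest [ 0.5761 -0.0674  0.06  ] [360. 272.]
lockax [ 0.5686 -0.1671  0.111 ] [551. 264.]
knobtop [ 0.5628 -0.2449  0.138 ] [705. 262.]
pl [ 0.5761 -0.0674  0.02  ] [358. 285.]
lh [0.5847 0.0473 0.078 ] [152. 257.]
ring [ 0.52468139 -0.07104953  0.06      ]
ring fix -0.02598455076984254 -0.0074627700416122
```

View pics/side1.png

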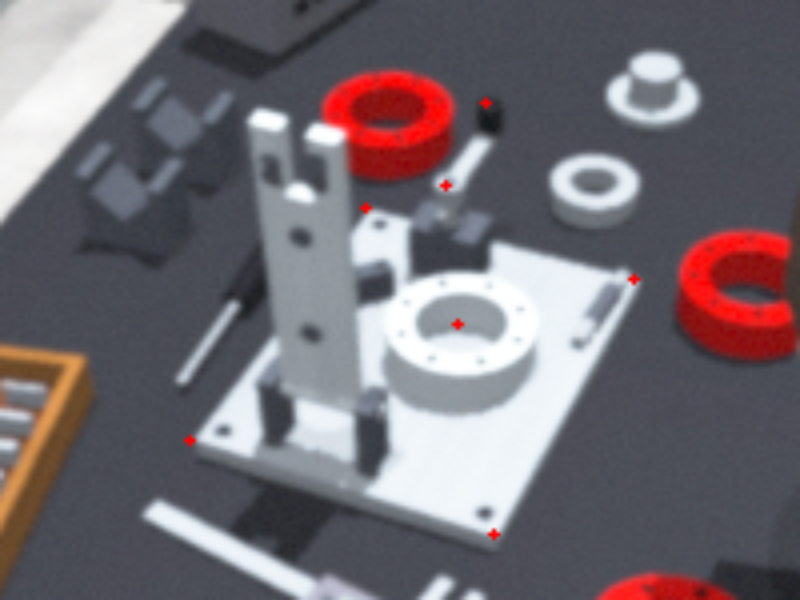

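```bash
cat >> h.py <<'E'
from scipy.spatial.transform import Rotation as Rn
Q=np.array([0.55115,-0.06555,-0.07468])
def W(P,q=Q):
    P=np.atleast_2d(P)/1000; c,s=np.cos(q[2]),np.sin(q[2]); return np.c_[q[0]+c*P[:,0]-s*P[:,1],q[1]+s*P[:,0]+c*P[:,1],P[:,2]]
def F(p,q=Q):
    c,s=np.cos(q[2]),np.sin(q[2]); d=np.array(p[:2])-q[:2]; return np.array([c*d[0]+s*d[1],-s*d[0]+c*d[1],p[2]])*1000
def go(P,yawf=None):
    """fixture targets (mm) -> tool-axis shifts (mm) from measured pose; yaw = fixture-relative"""
    o=env.observe(); R=Rn.from_euler("xyz",o["orientation"])
    for t in np.atleast_2d(P): print(t, (R.inv().apply(W(t)[0]-o["position"])*1000).round(1))
    if yawf is not None: print("turn", o["orientation"][2]-(yawf+Q[2]))
    print("now fix",F(o["position"]).round(1),"yawf",o["orientation"][2]-Q[2],"t",o["time"],"F",o["wrist_force"].round(1))
E
python3 - <<'E'
from h import *
m=eyes.camera_model("wrist"); T=np.linalg.inv(m["view"]); o=env.observe(); R=Rn.from_euler("xyz",o["orientation"])
print("cam in tool",R.inv().apply(T[:3,3]-o["position"]))
go([(-26,-7.5,215),(-26,-7.5,100)],np.pi/2)
# leaf end: prong tips
for c in [(118,115),(118,190)]:
    print(F(onz("top",np.array(c)/5+[270,170]-.4,.323)))
for th in (1.3,1.4,1.45,1.5,1.55,1.6,1.65): 
    P=[(25+x,115-245*np.cos(th)+6*s*np.sin(th),78+245*np.sin(th)+6*s*np.cos(th)) for x in(-28,28) for s in (-1,1)]
    print(th,((proj("top",W(P))+.4-[270,170])*5).round().tolist())
E
```

```text
cam in tool [ 0.08549421 -0.00071905 -0.17101056]
[-26.   -7.5 215. ] [ 4.698e+02 -3.307e+02 -4.000e-01]
[-26.   -7.5 100. ] [ 469.8 -330.7  114.6]
turn -1.1513368447019299
now fix [-320.3 -500.9  214.6] yawf 0.4194594820929666 t 1.05 F [0.4 0.4 0.3]
[ 44.13321722 120.29844724 323.        ]
[  9.44585998 118.34578937 323.        ]
1.3 [[282.0, 229.0], [256.0, 227.0], [287.0, 109.0], [262.0, 107.0]]
1.4 [[229.0, 224.0], [203.0, 222.0], [235.0, 104.0], [209.0, 102.0]]
1.45 [[202.0, 222.0], [176.0, 220.0], [209.0, 102.0], [183.0, 100.0]]
1.5 [[176.0, 220.0], [149.0, 219.0], [182.0, 100.0], [156.0, 98.0]]
1.55 [[148.0, 219.0], [122.0, 217.0], [155.0, 98.0], [129.0, 96.0]]
1.6 [[121.0, 217.0], [95.0, 216.0], [128.0, 96.0], [102.0, 95.0]]
1.65 [[94.0, 216.0], [68.0, 215.0], [101.0, 95.0], [75.0, 95.0]]
```

The leaf stands at about 1.59 rad and the ring is at fixture (-26,-7.5). I'll travel with the tool turned so that the body and camera stay clear of the leaf.

>>> step_arm(
  motion=[47,-33,0,0.18,0.5,97,-68,0,0.36,0,147,-104,0,0.54,0,197,-139,0,0.72,0,247,-174,0,0.9,0,297,-209,0,1.08,0,347,-244,0,1.26,0,397,-279,0,1.44,0],
  force=20,
)

```text
time: 2.05
position: [0.4555, -0.1713, 0.2149]
orientation: [-3.141, -0.001, -1.011]
wrist_force: [-0.6, -0.6, -0.5]
gripper_width: 0.151
```

```bash
python3 - <<'E'
from h import *
go([(-26,-7.5,215),(-26,-7.5,90),(-26,-7.5,32)],-1.064); print(env.observe()["joints"])
E
```

```text
[-26.   -7.5 215. ] [-4.810e+01 -1.119e+02 -1.000e-01]
[-26.   -7.5  90. ] [ -48.3 -111.8  124.9]
[-26.   -7.5  32. ] [ -48.3 -111.8  182.9]
turn 0.12781004720498723
now fix [ -87.5 -112.6  214.9] yawf -0.9361899527950129 t 2.05 F [-0.6 -0.6 -0.5]
[-6.08691776e-01 -7.58141574e-02  1.83798814e+00 -8.35396111e-06
  1.37853403e+00  1.97297596e+00]
```

>>> step_arm(
  motion=[-24,-56,0,0.06,0,-48,-112,0,0.128,0,-48,-112,20,0.128,0,-48,-112,70,0.128,0,-48,-112,115,0.128,0,-48,-112,115,0.128,0],
)

```text
time: 2.8
position: [0.5203, -0.071, 0.0962]
orientation: [3.136, 0.006, -1.133]
wrist_force: [-0.4, -0.9, -0.0]
gripper_width: 0.007
```

```bash
python3 - <<'E'
from h import *
go([(-26,-7.5,32)],-1.064); print(env.observe()["joints"])
for n in ["top","side","wrist"]:
    p,d=eyes.snapshot(n); cv2.imwrite(f"pics/{n}2.png",p)
a=cv2.imread("pics/top2.png")[170:300,270:420];b=cv2.imread("pics/side2.png")[170:300,250:400]
cv2.imwrite("pics/c2.png",np.hstack([cv2.resize(a,(400,347)),cv2.resize(b,(400,347))]))
E
```

```text
[-26.   -7.5  32. ] [ 2.3 -4.3 64.2]
turn 0.005196943824213429
now fix [-30.3  -7.8  96.2] yawf -1.0588030561757866 t 2.8 F [-0.4 -0.9 -0. ]
[-3.66054597e-01  1.62430820e-01  1.83964545e+00  1.50303207e-05
  1.14782907e+00  2.33820130e+00]
```

View pics/c2.png

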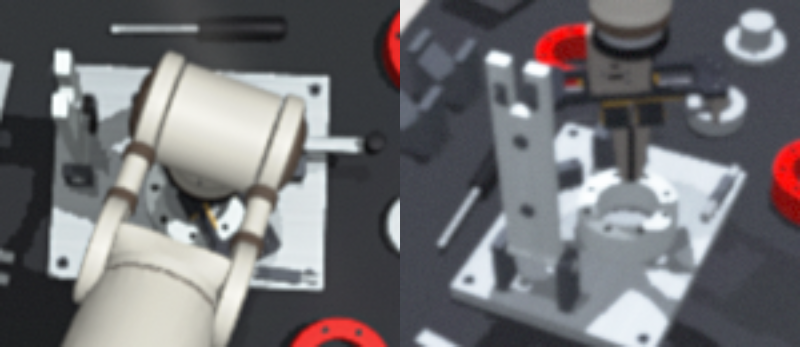

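View pics/wrist2.png

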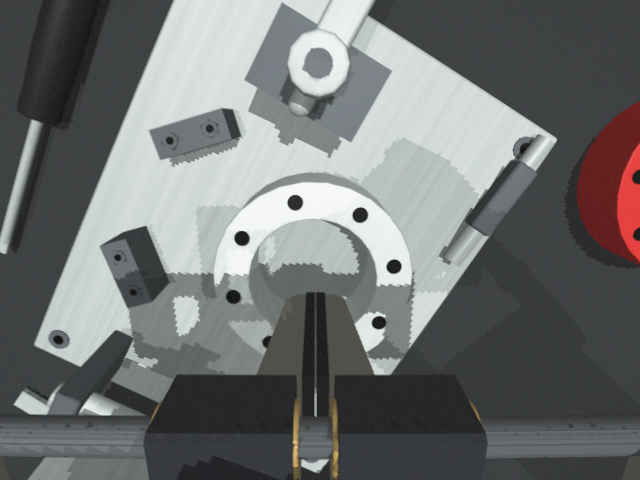

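The pictures show the closed fingertips over the ring's bore (wrist pixel (315,292)), with nothing touching the leaf. Next: lower into the bore.

>>> step_arm(
  motion=[2,-3,30,0,0,2,-3,64,0,0,2,-3,64,0,0],
)

```text
time: 3.32
position: [0.5265, -0.0727, 0.0356]
orientation: [3.14, 0.001, -1.134]
wrist_force: [-0.1, -0.1, -0.2]
gripper_width: 0.005
```

```bash
python3 - <<'E'
from h import *
go([(-26,-1,32),(0,0,32),(30,0,32),(35,0,32),(40,0,32),(45,0,32),(50,0,32)],-1.064)
E
```

```text
[-26  -1  32] [-7.9 -2.2  3.6]
[ 0  0 32] [  4.  -25.4   3.5]
[30  0 32] [ 18.7 -51.6   3.5]
[35  0 32] [ 21.1 -55.9   3.5]
[40  0 32] [ 23.6 -60.3   3.5]
[45  0 32] [ 26.  -64.6   3.5]
[50  0 32] [ 28.5 -69.    3.4]
turn 0.004995480561346799
now fix [-24.1  -9.   35.6] yawf -1.0590045194386533 t 3.325 F [-0.1 -0.1 -0.2]
```

>>> step_arm(
  motion=[-8,-2,3.5,0,0,-3,-12,3.5,0,0,1,-20,3.5,0,0,5,-27,3.5,0,0,9,-34,3.5,0,0,13,-41,3.5,0,0,16,-47,3.5,0,0,18.7,-51.6,3.5,0,0],
)

```text
time: 4.32
position: [0.5809, -0.0679, 0.0331]
orientation: [3.138, 0.002, -1.133]
wrist_force: [-10.8, 0.7, 10.1]
gripper_width: 0.004
```

```bash
python3 - <<'E'
from h import *
go([(35,0,32),(40,0,32),(45,0,32),(50,0,32)],-1.064)
p,d=eyes.snapshot("wrist"); cv2.imwrite(f"pics/w3.png",p)
E
```

```text
[35  0 32] [ 2.5 -4.6  1.1]
[40  0 32] [ 4.9 -8.9  1. ]
[45  0 32] [  7.4 -13.3   1. ]
[50  0 32] [  9.8 -17.7   1. ]
turn 0.005780388520304713
now fix [29.8 -0.1 33.1] yawf -1.0582196114796953 t 4.325 F [-10.8   0.7  10.1]
```

View pics/w3.png

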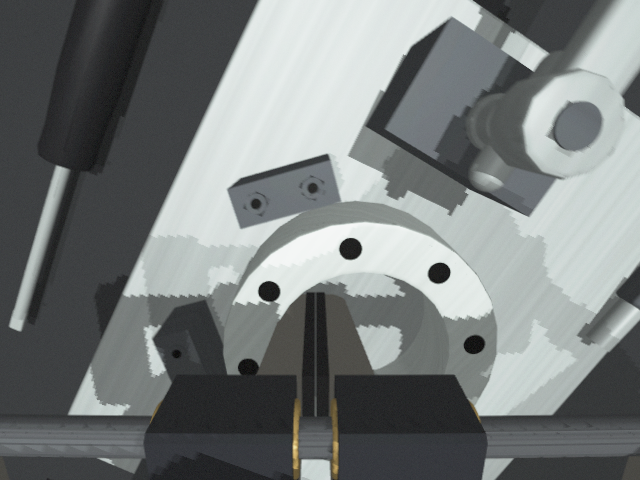

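The wrist picture shows the fingers on the bore wall (about (315,290)) and the ring close to the pads at (285,190) and (185,350). The force is about 11 N, so I'll advance in small steps.

>>> step_arm(
  motion=[1,-2,1,0,0,2,-3.5,1,0,0,2.5,-4.6,1,0,0,2.5,-4.6,1,0,0],
)

```text
time: 4.88
position: [0.5861, -0.0683, 0.0321]
orientation: [3.138, 0.002, -1.133]
wrist_force: [-9.4, 0.8, 8.4]
gripper_width: 0.005
```

```bash
python3 - <<'E'
from h import *
go([(35,0,32),(40,0,32),(45,0,32),(50,0,32)],-1.064)
E
```

```text
[35  0 32] [-0.1 -0.   0.1]
[40  0 32] [ 2.3 -4.4  0.1]
[45  0 32] [ 4.8 -8.7  0. ]
[50  0 32] [  7.3 -13.1   0. ]
turn 0.005667051617149532
now fix [35.  -0.1 32.1] yawf -1.0583329483828505 t 4.875 F [-9.4  0.8  8.4]
```

>>> step_arm(
  motion=[1,-2,0,0,0,2.3,-4.4,0,0,0,2.3,-4.4,0,0,0],
)

```text
time: 5.25
position: [0.5911, -0.0683, 0.032]
orientation: [3.138, 0.002, -1.133]
wrist_force: [-9.0, 1.0, 7.2]
gripper_width: 0.008
```

>>> step_arm(
  motion=[1,-1.5,0,0,0,1.5,-2.7,0,0,0,1.5,-2.7,0,0,0],
)

```text
time: 5.62
position: [0.5927, -0.0683, 0.032]
orientation: [3.135, 0.004, -1.133]
wrist_force: [-14.3, 0.6, 13.2]
gripper_width: 0.007
```

```bash
python3 - <<'E'
from h import *
go([(40,0,32),(45,0,32),(50,0,32)],-1.064)
p,d=eyes.snapshot("wrist"); cv2.imwrite(f"pics/w4.png",p)
E
```

```text
[40  0 32] [-0.5  1.6  0. ]
[45  0 32] [ 2.  -2.8  0. ]
[50  0 32] [ 4.4 -7.1 -0. ]
turn 0.005913113805362302
now fix [41.6  0.3 32. ] yawf -1.0580868861946378 t 5.625 F [-14.3   0.6  13.2]
```

View pics/w4.png

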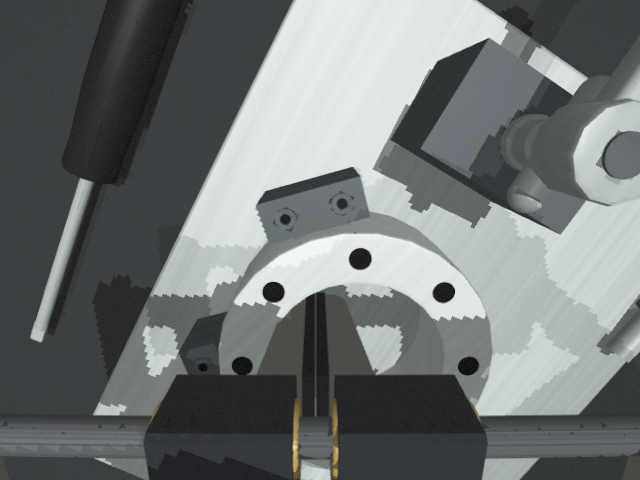

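>>> step_arm(
  motion=[0.5,-1,0,0,0,1,-1.8,0,0,0,1,-1.8,0,0,0],
)

```text
time: 6.05
position: [0.5929, -0.0683, 0.0321]
orientation: [3.131, 0.006, -1.132]
wrist_force: [-21.8, 0.8, 19.6]
gripper_width: 0.002
```

>>> step_arm(
  motion=[0.5,-1,0,0,0,1,-1.8,0,0,0,1,-1.8,0,0,0],
)

```text
time: 6.42
position: [0.593, -0.0683, 0.032]
orientation: [3.127, 0.009, -1.132]
wrist_force: [-28.7, 1.5, 25.1]
gripper_width: 0.002
```

```bash
python3 - <<'E'
from h import *
go([(30,0,32),(30,0,140),(45,0,32)],-1.064)
E
```

```text
[30  0 32] [-5.5 10.6  0.2]
[ 30   0 140] [  -6.5   12.1 -107.7]
[45  0 32] [ 1.8 -2.5 -0. ]
turn 0.006621607310026478
now fix [42.   0.4 32. ] yawf -1.0573783926899736 t 6.425 F [-28.7   1.5  25.1]
```

The tool stopped at 29 N with almost no sideways force, so the ring is seated. I'll back off, lift and check.

>>> step_arm(
  motion=[-4,7,0,0,0,-8.5,15,0,0,0,-9,16,-40,0,0,-9,16,-95,0,0,-9,16,-150,0,0,-9,16,-200,0,0,-9,16,-200,0,0],
)

```text
time: 7.3
position: [0.584, -0.0685, 0.2371]
orientation: [-3.133, -0.008, -1.133]
wrist_force: [-0.2, -0.6, 0.0]
gripper_width: 0.004
```

```bash
python3 - <<'E'
from h import *
go([(25,170,350),(25,0,330)],np.pi/2)
p,d=eyes.snapshot("wrist"); m=eyes.camera_model("wrist")
def circ(c,r,z): 
    a=np.linspace(0,2*np.pi,60); return W(np.c_[c[0]+r*np.cos(a),c[1]+r*np.sin(a),0*a+z])
for r in (55,35): cv2.polylines(p,[proj("wrist",circ((25,0),r,60),m).round().astype(int)],True,(0,0,255),1)
cv2.imwrite(f"pics/w5.png",p)
E
```

```text
[ 25 170 350] [-151.7  -77.6 -113.4]
[ 25   0 330] [ -3.6   5.9 -93. ]
turn -2.6295824503687175
now fix [ 33.   -0.5 237.1] yawf -1.0587861235738207 t 7.3 F [-0.2 -0.6  0. ]
```

View pics/w5.png

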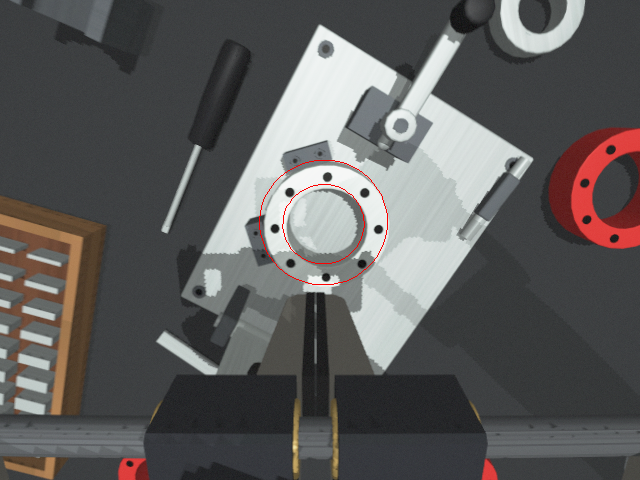

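```bash
python3 - <<'E'
from h import *
p,d=eyes.snapshot("wrist"); m=eyes.camera_model("wrist")
def circ(c,r,z): 
    a=np.linspace(0,2*np.pi,60); return W(np.c_[c[0]+r*np.cos(a),c[1]+r*np.sin(a),0*a+z])
for r in (55,35): cv2.polylines(p,[proj("wrist",circ((25,0),r,60),m).round().astype(int)],True,(0,0,255),1)
for s in (1,-1):
    n=np.array([.7071,.7071*s]);t=np.array([-n[1],n[0]]);c=np.array([25,0])
    pts=[c+n*(55+a)+t*b for a,b in((0,-20),(0,20),(16,20),(16,-20))]
    cv2.polylines(p,[proj("wrist",W([(*q,50) for q in pts]),m).round().astype(int)],True,(0,255,0),1)
cv2.polylines(p,[proj("wrist",W([(115,-145,20),(115,145,20),(-115,145,20),(-115,-145,20)]),m).round().astype(int)],True,(255,0,0),1)
cv2.imwrite(f"pics/w6.png",cv2.resize(p[120:320,170:420],None,fx=3,fy=3,interpolation=cv2.INTER_CUBIC)); 
E
```

```text
(no output)
```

View pics/w6.png

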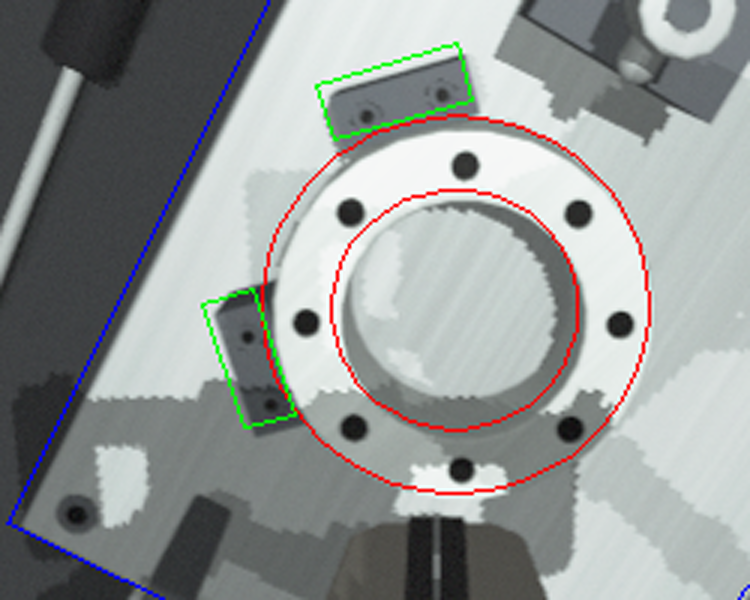

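All the overlays (pads, plate, ring) are offset equally by about 3 px. Relative to the pads the ring sits exactly in the seat, touching both. Now up and around behind the leaf.

>>> step_arm(
  motion=[0,0,-50,-0.1,0,-1,2,-100,-0.28,0,-2,4,-120,-0.46,0,-3,6,-120,-0.64,0,-4,6,-120,-0.82,0,-4,6,-120,-1.0,0,-4,6,-120,-1.18,0,-4,6,-120,-1.36,0],
)

```text
time: 8.4
position: [0.573, -0.0663, 0.3483]
orientation: [-3.139, 0.004, 0.232]
wrist_force: [0.0, -0.5, -0.1]
gripper_width: 0.005
```

```bash
python3 - <<'E'
from h import *
go([(25,60,357),(25,120,357),(25,170,357)],np.pi/2); print(env.observe()["joints"])
E
```

```text
[ 25  60 357] [ 20.8 -55.4  -8.6]
[ 25 120 357] [  39.  -112.6   -8.6]
[ 25 170 357] [  54.1 -160.3   -8.5]
turn -1.263709282250748
now fix [ 21.9   0.9 348.3] yawf 0.30708704454414837 t 8.4 F [ 0.  -0.5 -0.1]
[-3.24591445e-01  1.15608270e-01  1.38414119e+00  4.24948089e-05
  1.64626994e+00  1.01380539e+00]
```

>>> step_arm(
  motion=[0,-2,-10,-0.18,0,8,-20,-10,-0.36,0,21,-55,-10,-0.54,0,31,-88,-10,-0.72,0,42,-120,-10,-0.9,0,54,-160,-10,-1.08,0,54,-160,-10,-1.26,0,54,-160,-10,-1.264,0],
)

```text
time: 9.4
position: [0.5898, 0.102, 0.3587]
orientation: [-3.138, 0.0, 1.49]
wrist_force: [-0.3, 0.7, 0.4]
gripper_width: 0.004
```

```bash
python3 - <<'E'
from h import *
go([(25,165,268),(25,140,268),(25,130,268)],np.pi/2); print(env.observe()["joints"])
p,d=eyes.snapshot("side"); cv2.imwrite("pics/s7.png",p)
t,d=eyes.snapshot("top"); 
cv2.imwrite("pics/c7.png",np.hstack([cv2.resize(t[120:300,250:430],(400,400)),cv2.resize(p[60:300,200:440],(400,400))]))
E
```

```text
[ 25 165 268] [-4.9 -0.6 90.7]
[ 25 140 268] [-29.9  -0.5  90.7]
[ 25 130 268] [-39.9  -0.4  90.7]
turn -0.006600782005993233
now fix [ 26.  169.9 358.7] yawf 1.5641955447889033 t 9.4 F [-0.3  0.7  0.4]
[-3.04568675e-02  1.72903063e-01  1.30089237e+00 -8.59946320e-05
  1.67172498e+00  5.08159763e-02]
```

View pics/c7.png

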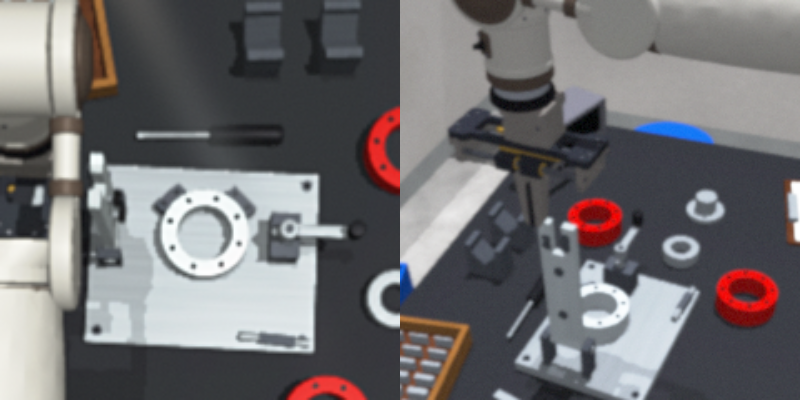

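```bash
python3 - <<'E'
import numpy as np
for th in np.r_[1.6,1.5,1.4:-0.01:-0.1]:
    r=190-20*min(1,(1.6-th)/0.8); lead=0
    u=np.array([-np.cos(th),np.sin(th)]);n=np.array([np.sin(th),np.cos(th)])
    C=np.array([115,78])+r*u+6*n+[10,0]; print(round(th,2),C.round(1), "leaf end",(np.array([115,78])+245*u).round(0))
E
```

```text
1.6 [136.5 267.7] leaf end [122. 323.]
1.5 [117.7 265.5] leaf end [ 98. 322.]
1.4 [ 99.5 261.3] leaf end [ 73. 319.]
1.3 [ 82.  255.5] leaf end [ 49. 314.]
1.2 [ 65.4 247.9] leaf end [ 26. 306.]
1.1 [ 49.8 238.9] leaf end [  4. 296.]
1.0 [ 35.5 228.5] leaf end [-17. 284.]
0.9 [ 22.5 216.9] leaf end [-37. 270.]
0.8 [ 10.9 204.1] leaf end [-56. 254.]
0.7 [ -1.2 192.1] leaf end [-72. 236.]
0.6 [-11.9 178.9] leaf end [-87. 216.]
0.5 [-21.3 164.8] leaf end [-100.  195.]
0.4 [-29.2 149.7] leaf end [-111.  173.]
0.3 [-35.6 134. ] leaf end [-119.  150.]
0.2 [-40.4 117.7] leaf end [-125.  127.]
0.1 [-43.6 100.9] leaf end [-129.  102.]
-0.0 [-45.  84.] leaf end [-130.   78.]
```

>>> step_arm(
  motion=[-5,0,45,0,0,-5,0,90,0,0,-22,0,90,0,0,-30,0,90,0,0,-30,0,90,0,0],
)

```text
time: 10.12
position: [0.5891, 0.0704, 0.2738]
orientation: [3.137, 0.0, 1.488]
wrist_force: [0.2, 0.2, 0.3]
gripper_width: 0.005
```

```bash
python3 - <<'E'
from h import *
go([(25,130,268)],np.pi/2)
E
```

```text
[ 25 130 268] [-8.4 -2.7  5.8]
turn -0.007746024752133485
now fix [ 27.7 138.4 273.8] yawf 1.563050302042763 t 10.125 F [0.2 0.2 0.3]
```

>>> step_arm(
  motion=[-13,0,2,0,0,-22,0,2.5,0,0,-31,0,5,0,0,-40,0,7,0,0,-49,0,9.5,0,0,-58,0,12.5,0,0,-67,0,16,0,0,-75,0,20,0,0],
)

```text
time: 11.12
position: [0.5818, -0.0038, 0.251]
orientation: [3.141, 0.0, 1.49]
wrist_force: [-0.1, 1.3, 2.5]
gripper_width: 0.005
```

```bash
python3 - <<'E'
from h import *
go([(25,65.4,247.9)],np.pi/2)
p,d=eyes.snapshot("side"); cv2.imwrite("pics/s8.png",p[40:340,180:580])
E
```

```text
[ 25.   65.4 247.9] [ 1.5 -1.   3.1]
turn -0.005780957529114783
now fix [ 26.   63.9 251. ] yawf 1.5650153692657818 t 11.125 F [-0.1  1.3  2.5]
```

View pics/s8.png

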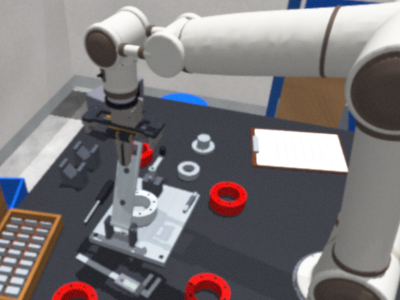

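The side picture shows the leaf following the fingers at about (125,190). I'll continue along the arc.

>>> step_arm(
  motion=[-16,0,9,0,0,-30,0,19.5,0,0,-43,0,31,0,0,-54.5,0,44,0,0,-66.5,0,56,0,0,-77,0,69,0,0,-86.5,0,83,0,0,-94.5,0,98,0,0],
)

```text
time: 12.18
position: [0.5741, -0.098, 0.152]
orientation: [-3.141, 0.0, 1.49]
wrist_force: [-0.2, 0.4, 1.9]
gripper_width: 0.009
```

```bash
python3 - <<'E'
from h import *
go([(25,-35.6,134),(25,-40.4,117.7),(25,-43.6,101),(25,-45,84)],np.pi/2)
p,d=eyes.snapshot("side"); q,_=eyes.snapshot("wrist");cv2.imwrite("pics/s9.png",np.hstack([cv2.resize(p[120:300,220:460],(400,300)),cv2.resize(q,(400,300))]))
E
```

```text
[ 25.  -35.6 134. ] [-5.  -0.3 18. ]
[ 25.  -40.4 117.7] [-9.8 -0.3 34.3]
[ 25.  -43.6 101. ] [-13.   -0.2  51. ]
[ 25. -45.  84.] [-14.4  -0.2  68. ]
turn -0.005685070865608877
now fix [ 25.3 -30.6 152. ] yawf 1.5651112559292877 t 12.175 F [-0.2  0.4  1.9]
```

View pics/s9.png

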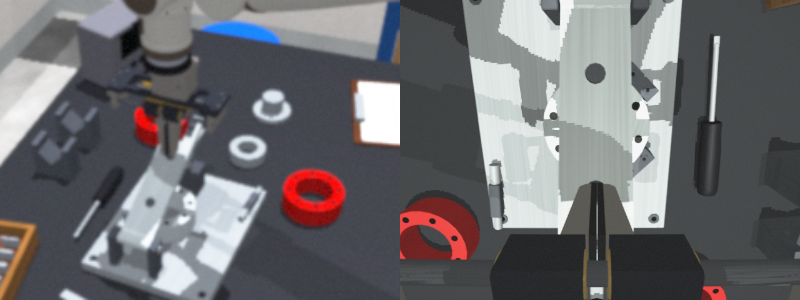

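The fingers are on the leaf and the leaf is centred over the ring.

>>> step_arm(
  motion=[-5,0,10,0,0,-5,0,18,0,0,-8,0,26,0,0,-10,0,34,0,0,-12,0,43,0,0,-13,0,51,0,0,-14,0,58,0,0,-14,0,62,0,0],
)

```text
time: 13.28
position: [0.5728, -0.1114, 0.0905]
orientation: [-3.141, 0.0, 1.49]
wrist_force: [-1.2, -0.8, 2.0]
gripper_width: 0.008
```

>>> step_arm(
  motion=[0,0,2,0,0,0,0,4,0,0,0,0,6,0,0,0,0,6,0,0],
)

```text
time: 13.78
position: [0.5732, -0.1111, 0.085]
orientation: [3.141, -0.0, 1.49]
wrist_force: [-0.1, -0.7, 1.0]
gripper_width: 0.001
```

```bash
python3 - <<'E'
from h import *
go([(25,-45,84)],np.pi/2)
E
```

```text
[ 25 -45  84] [-1.2 -0.4  1. ]
turn -0.005742976243911402
now fix [ 25.4 -43.8  85. ] yawf 1.5650533505509852 t 13.775 F [-0.1 -0.7  1. ]
```

>>> step_arm(
  motion=[0,0,1,0,0,0,0,2,0,0,0,0,2,0,0],
)

```text
time: 14.15
position: [0.5733, -0.1112, 0.0843]
orientation: [-3.142, -0.0, 1.491]
wrist_force: [-4.1, 1.1, 9.2]
gripper_width: 0.001
```

>>> step_arm(
  motion=[0,0,1,0,0,0,0,2,0,0,0,0,2,0,0],
)

```text
time: 14.52
position: [0.5734, -0.1112, 0.0842]
orientation: [-3.141, 0.0, 1.491]
wrist_force: [-9.3, 2.1, 20.7]
gripper_width: 0.005
```

>>> step_arm(
  motion=[0,0,0.5,0,0,0,0,1,0,0,0,0,1,0,0],
)

```text
time: 14.9
position: [0.5734, -0.1112, 0.0842]
orientation: [-3.141, 0.0, 1.491]
wrist_force: [-12.1, 3.1, 25.6]
gripper_width: 0.007
```

The leaf is at its stop (tip z 84.2 mm, 26 N). I'll lift and check.

>>> step_arm(
  motion=[0,0,-40,0,0,0,0,-90,0,0.2,0,0,-110,0,0.45,0,0,-110,0,0.45],
)

```text
time: 15.4
position: [0.5744, -0.1116, 0.1919]
orientation: [3.138, 0.001, 1.491]
wrist_force: [0.1, 0.2, -0.4]
gripper_width: 0.309
```

```bash
python3 - <<'E'
from h import *
go([(25,-178,185),(25,-178,120)],np.pi/2)
p,d=eyes.snapshot("side"); q,_=eyes.snapshot("wrist");cv2.imwrite("pics/s10.png",np.hstack([cv2.resize(p[120:300,220:460],(400,300)),cv2.resize(q,(400,300))]))
t,_=eyes.snapshot("top"); cv2.imwrite("pics/t10.png",cv2.resize(t[170:300,270:420],None,fx=5,fy=4.6))
E
```

```text
[  25 -178  185] [-133.9   -0.9    7.1]
[  25 -178  120] [-133.8   -1.2   72.1]
turn -0.005512583763651824
now fix [ 26.6 -44.1 191.9] yawf 1.5652837430312447 t 15.4 F [ 0.1  0.2 -0.4]
```

View pics/s10.png

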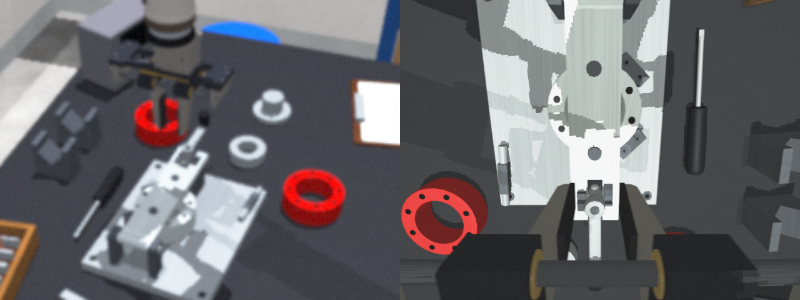

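View pics/t10.png

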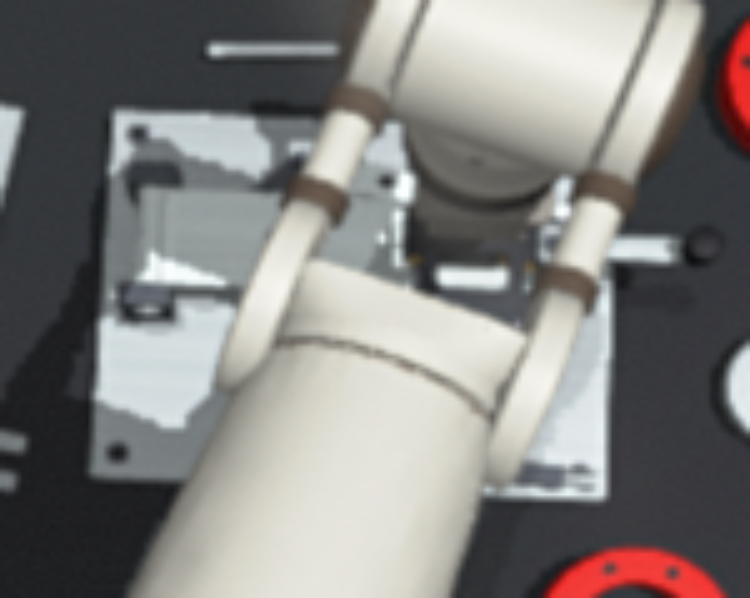

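The leaf is down with the fork round the cross-pin, the lever is still at 0, and the ring is still against the pads. Now to the knob, straddling it.

>>> step_arm(
  motion=[-50,0,0,0,0.45,-100,0,0,0,0.45,-134,-1,0,0,0.45,-134,-1,0,0,0.45],
)

```text
time: 16.05
position: [0.5601, -0.2464, 0.188]
orientation: [-3.139, -0.001, 1.487]
wrist_force: [0.4, 1.1, 0.1]
gripper_width: 0.451
```

```bash
python3 - <<'E'
from h import *
go([(25,-178,122)],np.pi/2)
q,_=eyes.snapshot("wrist");t,_=eyes.snapshot("side");cv2.imwrite("pics/s11.png",np.hstack([cv2.resize(t[120:300,260:500],(400,300)),cv2.resize(q,(400,300))]))
E
```

```text
[  25 -178  122] [ 1.6  2.7 66. ]
turn -0.009040918554323207
now fix [  22.4 -179.6  188. ] yawf 1.5617554082405734 t 16.05 F [0.4 1.1 0.1]
```

View pics/s11.png

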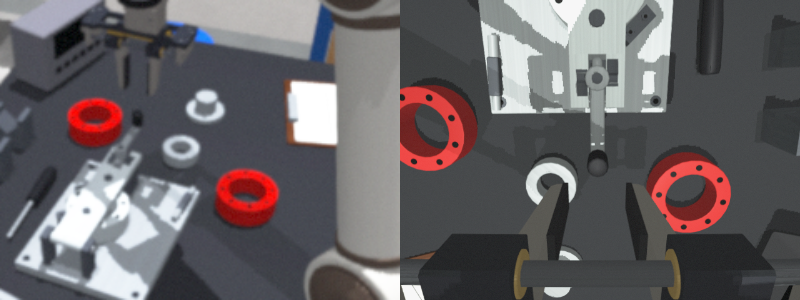

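The knob shows midway between the open fingers. I'll lower and close loosely.

>>> step_arm(
  motion=[1,1,30,0,0.45,1,1.5,65,0,0.45,1,1.5,65,0,0.3,1,1.5,65,0,0.28,1,1.5,65,0,0.28],
  force=5,
)

```text
time: 16.77
position: [0.5636, -0.2438, 0.1268]
orientation: [3.14, 0.001, 1.491]
wrist_force: [-0.9, 0.2, -0.2]
gripper_width: 0.283
```

```bash
python3 - <<'E'
from h import *
o=env.observe(); print(o["gripper_width"])
def arc(angs,lead):
    P=[]
    for a in angs:
        d=np.array([-np.sin(a),-np.cos(a)]); t=np.array([-np.cos(a),np.sin(a)])
        P.append((*(np.array([25,-100])+78*d+lead*t),122))
    return P
go(arc([0,.18,.36,.54,.72,.9,1.08,1.26],3),np.pi/2)
p,_=eyes.snapshot("wrist"); cv2.imwrite("pics/w12.png",p)
E
```

```text
0.2834765969143006
[  22. -178.  122.] [-1.2 -3.7  4.8]
[   8.08416219 -176.20271932  122.        ] [  0.5 -17.7   4.7]
[  -5.28508067 -171.94312955  122.        ] [  4.7 -31.    4.7]
[ -17.67573339 -165.35886917  122.        ] [ 11.3 -43.5   4.7]
[ -28.6874216  -156.66269286  122.        ] [ 19.9 -54.5   4.7]
[ -37.96432886 -146.1355968   122.        ] [ 30.4 -63.9   4.6]
[ -45.20669403 -134.11773898  122.        ] [ 42.4 -71.2   4.6]
[ -50.18049737 -120.99744783  122.        ] [ 55.4 -76.2   4.6]
turn -0.0051656634072621
now fix [  25.7 -176.8  126.8] yawf 1.5656306633876345 t 16.775 F [-0.9  0.2 -0.2]
```

View pics/w12.png

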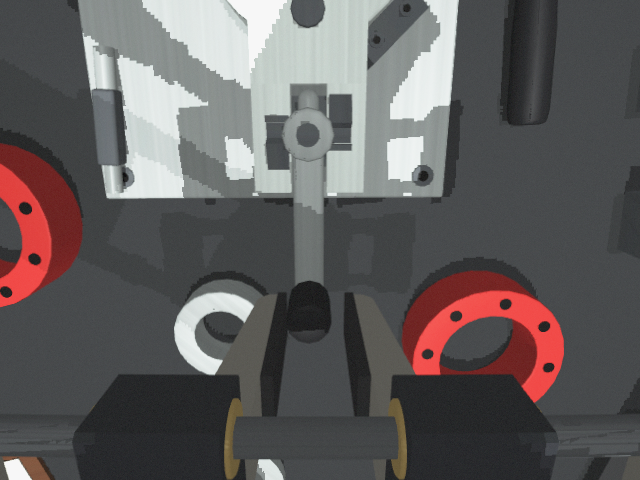

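The knob sits between the pads at pixel (308,310). I'll swing it along its arc, turning the tool with it.

>>> step_arm(
  motion=[0,-10,2,0.09,0.28,0.5,-17.7,2,0.18,0.28,2.3,-24.5,2,0.27,0.28,4.7,-31,2,0.36,0.28,7.8,-37.5,2,0.45,0.28,11.3,-43.5,2,0.54,0.28,15.4,-49.2,2,0.63,0.28,19.9,-54.5,2,0.72,0.28],
)

```text
time: 17.82
position: [0.5129, -0.2223, 0.126]
orientation: [3.132, -0.001, 0.767]
wrist_force: [3.8, -4.9, 2.6]
gripper_width: 0.28
```

```bash
python3 - <<'E'
from h import *
o=env.observe(); print(o["gripper_width"])
def arc(angs,lead):
    P=[]
    for a in angs:
        d=np.array([-np.sin(a),-np.cos(a)]); t=np.array([-np.cos(a),np.sin(a)])
        P.append((*(np.array([25,-100])+78*d+lead*t),122))
    return P
go(arc([.81,.9,.99,1.08,1.17,1.26,1.35,1.44],4),np.pi/2-1.44)
p,_=eyes.snapshot("wrist"); cv2.imwrite("pics/w13.png",p)
E
```

```text
0.2796289486728336
[ -34.25239333 -150.88372907  122.        ] [  1.  -11.4   3.9]
[ -38.58593882 -145.35226989  122.        ] [  2.2 -18.3   3.8]
[ -42.40478577 -139.45370521  122.        ] [  4.1 -25.1   3.7]
[ -45.67802239 -133.23578118  122.        ] [  6.5 -31.6   3.7]
[ -48.37915336 -126.74882899  122.        ] [  9.6 -38.    3.6]
[ -50.48631428 -120.04535749  122.        ] [ 13.2 -44.    3.5]
[ -51.98244866 -113.17962816  122.        ] [ 17.3 -49.7   3.5]
[ -52.85544599 -106.20721589  122.        ] [ 21.9 -55.    3.4]
turn 0.7110713993807712
now fix [ -26.5 -159.2  126. ] yawf 0.8418677261756679 t 17.825 F [ 3.8 -4.9  2.6]
```

View pics/w13.png

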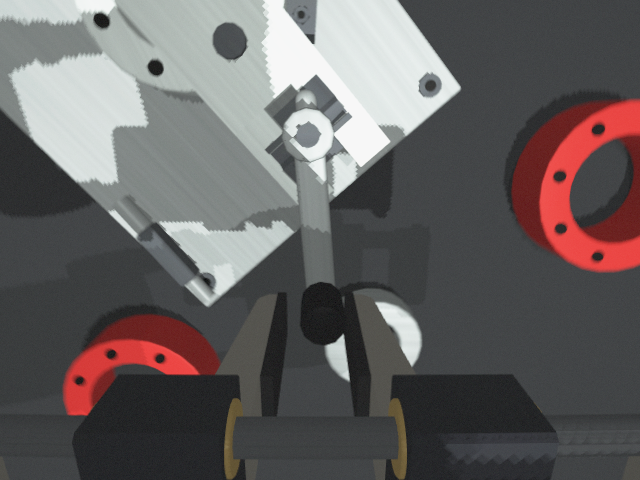

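The lever follows, with the knob on the trailing pad at (325,315). I'll continue to the stop.

>>> step_arm(
  motion=[1,-11,1,0.09,0.28,2,-18,1,0.17,0.28,4,-25,1,0.26,0.28,6.5,-31.6,1,0.35,0.28,9.6,-38,1,0.44,0.28,13,-44,1,0.53,0.28,17,-50,1,0.62,0.28,22,-55,1,0.71,0.28],
)

```text
time: 18.88
position: [0.4882, -0.165, 0.1231]
orientation: [3.141, -0.001, 0.058]
wrist_force: [0.8, -0.8, 0.2]
gripper_width: 0.282
```

```bash
python3 - <<'E'
from h import *
o=env.observe(); print(o["gripper_width"])
def arc(angs,lead):
    P=[]
    for a in angs:
        d=np.array([-np.sin(a),-np.cos(a)]); t=np.array([-np.cos(a),np.sin(a)])
        P.append((*(np.array([25,-100])+78*d+lead*t),124))
    return P
go(arc([1.5,1.57,],4),0)
p,_=eyes.snapshot("wrist"); cv2.imwrite("pics/w14.png",p)
E
```

```text
0.28154526041648154
[ -53.08755776 -101.52752178  124.        ] [ 2.5 -2.  -0.9]
[-53.00316058 -96.06211475 124.        ] [ 3.3 -7.4 -0.9]
turn 0.1331067220782051
now fix [ -55.3 -103.8  123.1] yawf 0.1331067220782051 t 18.875 F [ 0.8 -0.8  0.2]
```

View pics/w14.png

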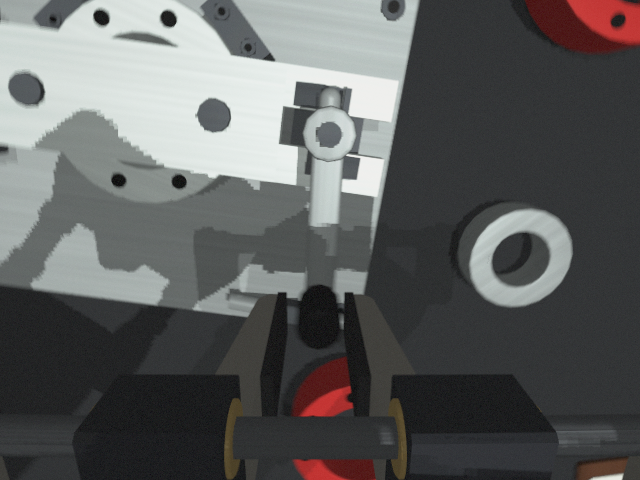

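>>> step_arm(
  motion=[2.5,-2,0,0.07,0.28,3,-5,0,0.13,0.28,3,-7,0,0.13,0.28,3,-7,0,0.13,0.28],
)

```text
time: 19.42
position: [0.4905, -0.1578, 0.1225]
orientation: [3.141, -0.001, -0.068]
wrist_force: [-1.0, 0.1, 0.9]
gripper_width: 0.285
```

>>> step_arm(
  motion=[0,-1,0,0,0.28,0,-2,0,0,0.28,0,-2,0,0,0.28],
)

```text
time: 19.8
position: [0.4905, -0.1571, 0.1224]
orientation: [3.139, -0.001, -0.069]
wrist_force: [-0.7, -5.1, -1.0]
gripper_width: 0.28
```

```bash
python3 - <<'E'
from h import *
go([(-53,-100,124),(-53,-100,200)],0)
p,_=eyes.snapshot("wrist"); cv2.imwrite("pics/w15.png",p)
E
```

```text
[ -53 -100  124] [ 0.6  4.1 -1.6]
[ -53 -100  200] [  0.6   4.4 -77.6]
turn 0.0056042943374012
now fix [-53.6 -95.9 122.4] yawf 0.0056042943374012 t 19.8 F [-0.7 -5.1 -1. ]
```

View pics/w15.png

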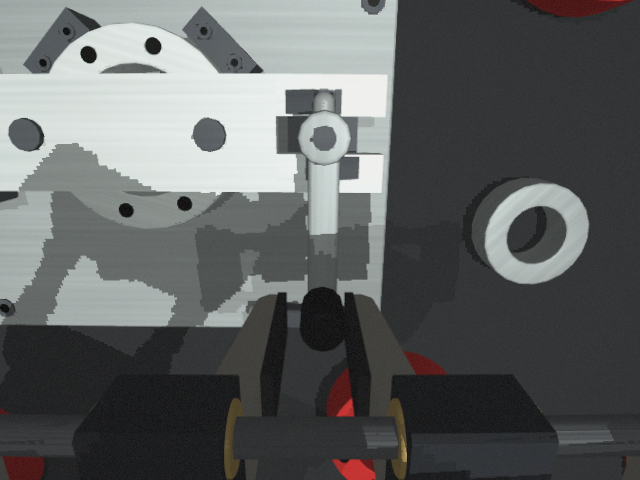

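The lever is perpendicular to the leaf and on its stop. One more small push confirms it, then I'll recentre, open and retreat.

>>> step_arm(
  motion=[0,-1,0,0,0.28,0,-1,0,0,0.28],
)

```text
time: 20.1
position: [0.4905, -0.157, 0.1224]
orientation: [3.137, -0.001, -0.069]
wrist_force: [-0.6, -9.8, -1.7]
gripper_width: 0.281
```

>>> step_arm(
  motion=[0,6,0,0,0.4,0,6,0,0,0.45,0,6,-20,0,0.45,0,6,-60,0,0.45,0,6,-110,0,0.45,-30,6,-150,0,0.45,-60,6,-170,0,0.45,-60,6,-170,0,0.45],
)

```text
time: 21.1
position: [0.4304, -0.1567, 0.2942]
orientation: [3.14, -0.004, -0.07]
wrist_force: [0.5, -0.2, -0.2]
gripper_width: 0.452
```

>>> step_arm(
  motion=[-40,40,0,0,0.45,-80,100,0,0,0.45,-80,160,0,0,0.45,-80,220,0,0,0.45,-80,260,0,0,0.45,-80,260,0,0,0.45],
)

```text
time: 21.85
position: [0.3319, -0.412, 0.2896]
orientation: [-3.138, 0.002, -0.072]
wrist_force: [-0.0, 1.3, -0.5]
gripper_width: 0.452
```

```bash
python3 - <<'E'
from h import *
go([(0,0,300)])
t,d=eyes.snapshot("top");s,_=eyes.snapshot("side");cv2.imwrite("pics/t16.png",t);cv2.imwrite("pics/s16.png",s)
cv2.imwrite("pics/c16.png",cv2.resize(t[170:300,270:420],None,fx=5,fy=4.6,interpolation=cv2.INTER_CUBIC))
cv2.imwrite("pics/d16.png",cv2.resize(s[160:320,220:420],None,fx=4,fy=3.75,interpolation=cv2.INTER_CUBIC))
for P in [(25,-130,84),(-3,-130,84),(53,-130,84),(-53,-100,138),(-53,-100,135),(25,-100,108)]: print(P,((proj("top",W(P))[0]+.4-[270,170])*[5,4.6]).round(),((proj("side",W(P))[0]-[220,160])*[4,3.75]).round())
a=cv2.imread("pics/top0.png");
E
```

```text
[  0   0 300] [ 193.6 -361.4   -9.5]
now fix [-192.8 -361.8  289.6] yawf 0.0024146897799978417 t 21.85 F [-0.   1.3 -0.5]
(25, -130, 84) [600. 254.] [459. 187.]
(-3, -130, 84) [599. 300.] [493. 196.]
(53, -130, 84) [602. 207.] [426. 178.]
(-53, -100, 138) [552. 370.] [542. 181.]
(-53, -100, 135) [551. 371.] [542. 184.]
(25, -100, 108) [550. 244.] [443. 186.]
```

View pics/c16.png

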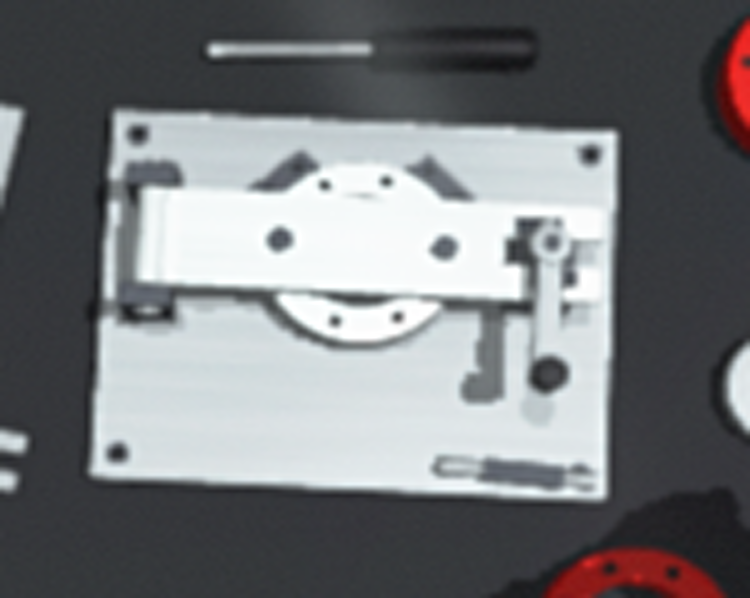

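View pics/d16.png

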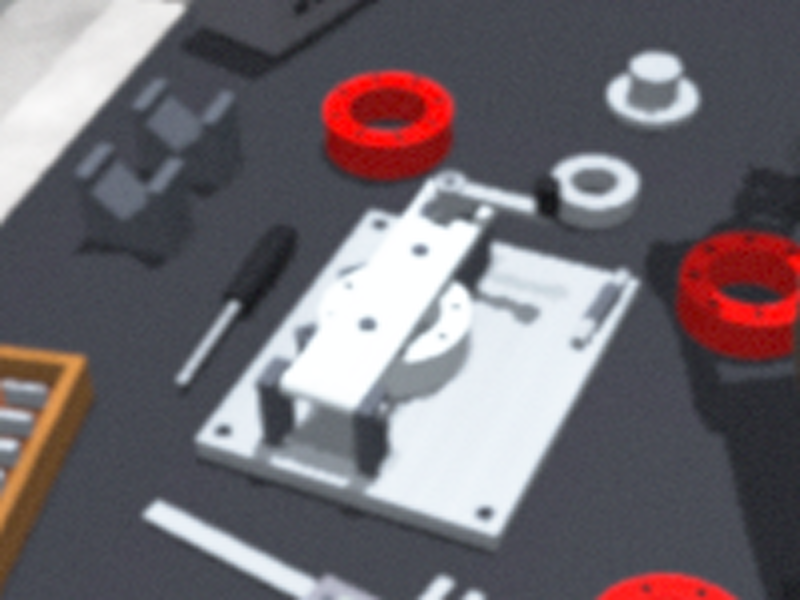

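View pics/t16.png

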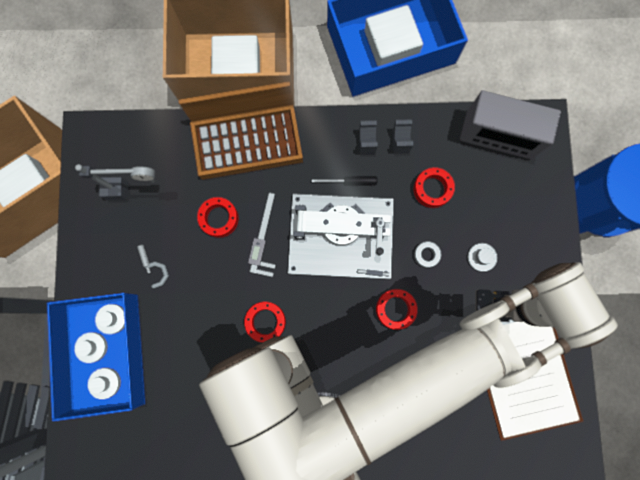

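```bash
python3 - <<'E'
from h import *
t=cv2.imread("pics/t16.png"); k=10
b=cv2.resize(t[185:265,310:390],None,fx=k,fy=7.5,interpolation=cv2.INTER_CUBIC)
def dr(P,col): 
    q=((proj("top",W(P))+.5-[310,185])*[k,7.5]).round().astype(int); cv2.polylines(b,[q],True,col,1)
a=np.linspace(0,2*np.pi,90)
dr(np.c_[25+55*np.cos(a),55*np.sin(a),0*a+60],(0,0,255))
for s in (1,-1):
    n=np.array([.7071,.7071*s]);tt=np.array([-n[1],n[0]])
    dr([(*(np.array([25,0])+n*(55+u)+tt*v),50) for u,v in((0,-20),(0,20),(16,20),(16,-20))],(0,255,0))
cv2.imwrite("pics/e16.png",b)
E
```

```text
(no output)
```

View pics/e16.png

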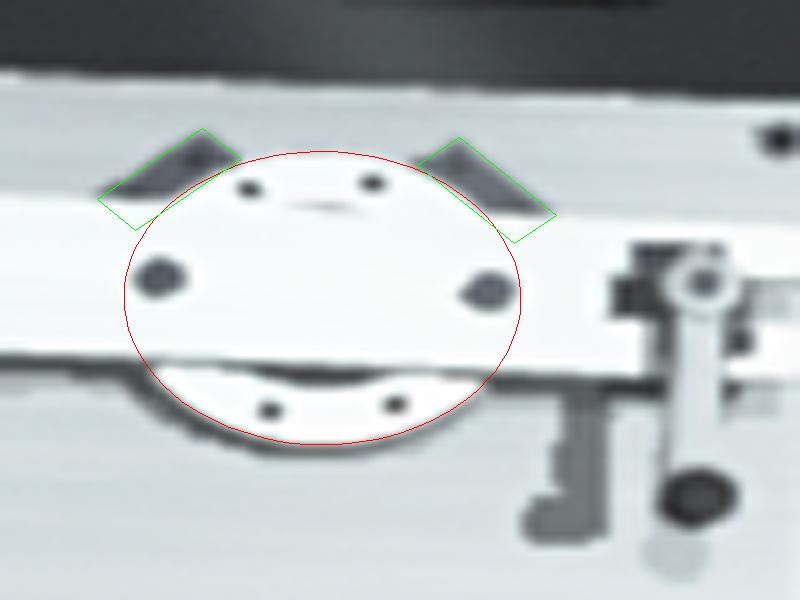

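The overlay matches: the ring outline lies on the predicted seat and touches both pads. The leaf is level, the lever is along fixture -x, and the bystanders have not moved.

```bash
python3 - <<'E'
from h import *
print(job.finish_job())
E
```

```text
the job is handed in; nothing more can be done
None
```

The fixture is loaded and the job is handed in, at about 22 s of the 67 s allowed; the system gives no verdict.

- **Ring:** I pushed it from inside its bore until it stopped on the pads at about 29 N, with almost no sideways force. In the last top picture its outline lies on the seat and touches both pads.
- **Leaf:** I swung it down and pressed it to its stop. The fingertips stopped at z 84.2 mm (84 expected) under 26 N, and the fork sits round the cross-pin.
- **Lock:** I swung the lever to its stop. The resistance dropped away near the end, as it should when the lock snaps, and further pushes raised the force to about 10 N with almost no movement. The knob is within about 2 mm of its predicted locked position. I judged the drop into the detent from these signs and did not measure the knob's height.
- **Other tools and gauge:** they look unmoved by eye between the first and last pictures. I did not measure them.

One check disagreed slightly. In the wrist picture after seating, the drawn outlines for pads, plate and ring were all about 3 px off by the same amount. I took this as the stated calibration error, since the ring's position relative to the pads was right.

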